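# Put the glaze mill in third gear

## Robot

A 7-joint arm with a two-finger parallel gripper is mounted at the origin on the work surface. World frame = base frame: x ahead of the robot, y to its left, z up, the work surface at z = 0. Lengths are in m, angles in rad, forces in N, time in s.
With the tool pointing down it reaches from about 0.425 to 0.8 m from the base axis. Payload 8.3 kg.
Tool frame: the origin (TCP) lies at the very end of the fingers, on their centre line; the grasp point (between the pads) lies behind it (r.grip_depth is the z of the grasp point in the tool frame, in m); z points along the fingers, y is the line along which they close (so a half turn about z gives the same grasp; the last joint's range is limited). The gripper opens to 85 mm and grips with 20 to 120 N. Pads are 22 mm wide; open, the fingers measure 114 mm over their backs; the gripper's body (76 mm by 85 mm) begins 54 mm behind the grasp point. The pads swing forward as they close: fully open they stand 13 mm farther back than shut.
Start: joints at [1.214, 0.383, 0.016, 1.37, -0.006, 1.388, -0.046], TCP at [0.181, -0.598, 0.231] pointing down, gripper open.
Joint ranges: [-2.95, 2.95], [-0.25, 2.06], [-1.52, 1.56], [0.18, 2.33], [-1.44, 4.58], [0.02, 2.06], [-3.01, 3.01]. Speed limits (rad/s): [2.39, 2.39, 3.01, 3.01, 3.14, 3.14, 3.14].

## Interface

Orientations are given as [roll, pitch, yaw] about the fixed x, y, z axes, in that order (R = Rz(yaw) Ry(pitch) Rx(roll)).
In Python, from plant import r gives the robot as it stands. The module is installed in compiled form; this text tells all that it offers.
- The arm moves only by the shell command python3 -m handwheel 'ROWS' [FORCE]. ROWS is JSON, a list of rows, each a list of 3 entries, a list of its own where there are three numbers: the opening, from -1 (shut) to 1 (fully open), then the shift along the tool's x, y, z scaled (see below), then the turn, a rotation vector about the tool's x, y, z scaled (see below). In form: [[gripper, [x, y, z], [ax, ay, az]], ...]. A call has 1 to 12 rows; each row is the pose to reach, as a shift and turn from the pose commanded when the call began, along the tool's axes at that moment, turning the shorter way round; what a row does not reach only later rows make up. The controller multiplies each number of a shift by 0.4 m and each number of a turn by 2 pi rad. A row lasts 1/12 s, in which the tool goes at most 41.7 mm and 7.16 degrees, less where a joint would pass 70% of its speed; a pose out of reach is approached as far as the arm can. A call with a number of a shift or a turn outside -1 to 1 is refused whole. A call with a gripper value outside its range is refused whole. The fingers move at their own pace and stop on an object; FORCE is the grip in N (left out, the last holds). Time passes only in rows, so rows that repeat a pose let the fingers close. It gives the time, the measured TCP pose, the force, the opening and the grip force at its end, in the units of the state.
- r.state(): the state, without advancing time (a new reading comes with each control period).
- r.get_image(name): name is "scene" or "top"; returns the picture (384x512x3 uint8, red, green, blue); there is no depth.
- r.camera_model(name): a dict with "camera_matrix" (3x3 intrinsics, pixels), "k1" (the pictures are not rectified: a ray, as slopes to the right and down, at radius r is drawn at 1 + k1 r^2 times it, then the intrinsics apply), "R" (3x3) and "t" (3): a world point X has camera coordinates R X + t. Camera axes: x right, y down, z forward; pixel columns grow to the right and rows downward; lengths in m; the calibration is good to about 2 mm. A picture is of the moment at which its call begins. camera_model takes no time and is no camera call.
- r.finish_job(): hands the job in; it is judged then, once.
Trained networks look in the newest picture that a camera, given by its name, has taken for a name from the list of things; names that differ only in an ending like _2 or _b are one class to them, and where a whole thing is asked for, a point or a joint stands for the part that bears it (a point fixed in the world has none). Each returns a list of dicts, best first, with "p" (0 to 1); they miss things now and then, are a little off and sometimes report something else, mostly with a low value. They report only what shows in the picture. A call takes as long as a camera call.
- r.boxes_of(camera, query): "pixel" ([row, column] in pixels, amid what is visible of it).
- r.pinpoint(camera, query): "pixel" ([row, column] in pixels: a listed point, or the origin of a listed thing).
The state is a dict: "time_s": time; "joints": joint angles; "joint_velocities": joint speeds; "joint_torque": joint torques, N m; "tool_pos": TCP position; "tcp_rot": TCP orientation; "ft_force": force on the tool from outside, world axes, zero at the start; "ft_torque": the same for the moment, N m; "grip_width": opening from 0.0 (shut) to 1.0 (fully open); "grip_force": force on a finger pad.
Only numpy, scipy, OpenCV 4.12 (cv2) and the standard library are available. Lean on these libraries where they do the work, as an engineer would, in place of code of your own. Each camera call takes 0.05 s, during which the arm holds its last target. There are 200 camera calls.

## Task

Put the glaze mill in third gear: push the selector's black knob with your fingers along the left leg of the gate to neutral, across to the right, then forward (away from you) all the way home in the third slot, the far right one marked with three black dots, and leave it there. Only push the knob, never take hold of it or force it, do not start the mill, and leave the pots, the pebble and the brush where they are.

Things in the scene. Friction and masses are not known exactly. Their poses are not given: they have to be found in the camera images.
- mill: Jar mill for glaze, fixed. Origin on the table straight below the centre of its selector gate; z up, x = forward (away from the operator), y = left. Grey-green gearbox x -120..100, y -85..85 mm, top 115 mm high. Motor behind it to x = 256, 120 mm high. Roller bed on the left, y 85..470, x -110..110 mm, carries a white jar of 150 mm diameter, y 190..410, top 239 mm high.
- gate (a point): Centre of the steel gate plate's top face, 130 mm over the table; axes as the mill's. Plate x -49..49, y -43..43 mm. Its H has two legs running forward and back, 18 mm left and right of centre, joined at mid-length by a cross channel (neutral). Black dots at the slots' ends: 1 far left, 2 near left, 3 far right, 4 near right. The tongues between the legs have round ends that ease the stem in.
- third (a point): Far end of the third slot (far right, three dots) at the plate's top face, where the stem comes to rest.
- knob (a point): Centre of the selector's black ball knob, 36 mm diameter, on a 10 mm steel stem, 200 mm from the stem's pivot at (0, 0, 40) mm of the mill. Centre about 240 mm over the table upright, 230 mm at a slot's end. At the knob the legs lie 40 mm left and right of the middle, a slot's end 52 mm forward or back of neutral. No spring or detent: it stays where left; moving it takes about 4 N.
- across (a joint): Sideways tilt of the selector, rad: -0.20 in the left leg, +0.20 in the right leg, stops at +-0.228, about 0.028 play either way in a slot. Starts in the left leg, -0.21 to -0.19. Knob's y in the mill's frame = -0.2 m x sin(across) x cos(forward).
- forward (a joint): Fore-and-aft tilt of the selector, rad: 0 in neutral, positive = forward (+x of the mill); stops at +-0.262, the slots' ends. Starts anywhere from -0.25 (in second) to 0.25 (in first). The stem passes the cross channel within about +-0.04 of 0. Knob's x in the mill's frame = 0.2 m x sin(forward).
- start (a joint): Green start button, 26 mm across, on the gearbox's top at x = -88, y = -40 mm of the mill, its top 137 mm high. 0 = out, 0.006 m = fully pressed. Leave it alone. The red stop button, 30 mm across, sits at y = +40 mm and does nothing here.
- glaze_pot: Loose capped jar, maroon with a blue cap, 58 mm diameter, 85 mm high, standing right of the gearbox. Origin at the centre of its underside. Leave it alone.
- glass_jar: Loose capped glass jar, 84 mm diameter, 125 mm high, standing farther right. Origin at the centre of its underside. Leave it alone.
- pebble: Loose flat clay pebble with a pink spot, 68 mm diameter, 15 mm high, in front of the gearbox. Origin at the centre of its underside. Leave it alone.
- brush: Loose artist's brush with a yellow handle, 190 mm long, 8 mm thick, lying in front of the pots along its own x. Origin at mid-length on its underside. Leave it alone.

How it is judged:
By the outcome, as a careful person would: the job done as asked, in the order asked, and still so for the second after the job is handed in, with the robot touching nothing.
It also fails if it takes over 72 s, if anything falls off the work surface, if the arm or the gripper's body presses on something with over 40 N, if the wrist force passes 120 N, or if a joint passes its speed limit or range.

## Working session

There is one attempt and no reset: what is moved stays moved. The work goes in short steps, Python scripts to look and compute and a shell command to move; the robot and the scene stay as the last step left them, time stands still between calls to the robot, and variables do not carry over. Pictures are saved under pics/ and viewed, at most 10 in all, crops included, and the job is handed in when it is done.

```bash
mkdir -p pics; cat > h.py <<'E'
import numpy as np, cv2
from plant import r
from scipy.optimize import least_squares
from scipy.spatial.transform import Rotation as Ro
def ray(cam,px):
    m=r.camera_model(cam);K=np.array(m["camera_matrix"]);R=np.array(m["R"]);t=np.array(m["t"])
    d=np.array([(px[1]-K[0,2])/K[0,0],(px[0]-K[1,2])/K[1,1]]);u=d.copy()
    for _ in range(20): u=d/(1+m["k1"]*(u@u))
    v=R.T@np.array([u[0],u[1],1.]);return -R.T@t, v/np.linalg.norm(v)
def proj(cam,X):
    m=r.camera_model(cam);K=np.array(m["camera_matrix"]);c=np.array(m["R"])@X+np.array(m["t"])
    u=c[:2]/c[2];u=u*(1+m["k1"]*(u@u));p=K[:2,:2]@u+K[:2,2];return p[::-1]
def tri(pa,pb,a="scene",b="top"):
    o1,d1=ray(a,pa);o2,d2=ray(b,pb)
    s=np.linalg.lstsq(np.c_[d1,-d2],o2-o1,rcond=None)[0]
    p,q=o1+s[0]*d1,o2+s[1]*d2;return (p+q)/2,np.linalg.norm(p-q)
def onz(cam,px,z):
    o,d=ray(cam,px);return o+d*(z-o[2])/d[2]
E
python3 - <<'E'
from h import *
np.set_printoptions(precision=4,suppress=True)
for c in("scene","top"):
    im=r.get_image(c);cv2.imwrite(f"pics/{c}0.png",cv2.resize(im[:,:,::-1],(768,576)))
D={}
for q in("mill","gate","third","knob","start","glaze_pot","glass_jar","pebble","brush"):
    for c in("scene","top"):
        D[q,c]=r.pinpoint(c,q)[:2]
        print(q,c,[(np.round(d["pixel"],1),round(d["p"],2)) for d in D[q,c]])
    if D[q,"scene"] and D[q,"top"]: print("   ",*tri(D[q,"scene"][0]["pixel"],D[q,"top"][0]["pixel"]))
s=r.state();print(s);print(r.grip_depth)
for c in("scene","top"): print(c,ray(c,[192,256]))
E
```

```text
mill scene [(array([286. , 242.9]), 0.73), (array([251.3, 189.1]), 0.19)]
mill top [(array([172.3, 262.5]), 0.75)]
    [ 0.5825 -0.1211 -0.0083] 0.007155957302903937
gate scene [(array([225.6, 242.1]), 0.95)]
gate top [(array([159.5, 259.9]), 0.86)]
    [ 0.5808 -0.1204  0.1401] 0.0016251373325519337
third scene [(array([235.8, 228.5]), 0.97)]
third top [(array([149., 266.]), 0.76), (array([171.1, 260.8]), 0.63)]
    [ 0.6063 -0.1324  0.1261] 0.0006661312619790523
knob scene [(array([179.7, 265.2]), 0.74)]
knob top [(array([162.6, 240. ]), 0.56)]
    [ 0.5532 -0.0879  0.2367] 0.00035288008329638717Traceback (most recent call last):
  File "<stdin>", line 8, in <module>
ValueError: it knows: brush, gate, glass_jar, glaze_pot, knob, mill, pebble, third
```

```bash
python3 - <<'E'
from h import *
np.set_printoptions(precision=4,suppress=True)
D={}
for c in("scene","top"): r.get_image(c)
for q in("gate","third","knob","mill","glaze_pot","glass_jar","pebble","brush"):
    for c in("scene","top"):
        D[q,c]=r.pinpoint(c,q)[:2]
    print(q,[(np.round(d["pixel"],1),round(d["p"],2)) for c in ("scene","top") for d in D[q,c]])
    if D[q,"scene"] and D[q,"top"]: print("   ",*tri(D[q,"scene"][0]["pixel"],D[q,"top"][0]["pixel"]))
s=r.state();print(s);print(r.grip_depth)
for c in("scene","top"): print(c,ray(c,[192,256]))
E
```

```text
gate [(array([228.1, 244.8]), 0.73), (array([157.7, 259.1]), 0.67)]
    [ 0.5832 -0.116   0.138 ] 0.007822083344111556
third [(array([148.2, 266.8]), 0.88)]
knob [(array([180.2, 266.3]), 0.93), (array([165.3, 239.4]), 0.81)]
    [ 0.5492 -0.0874  0.234 ] 0.0017436139524838502
mill [(array([281.6, 240.4]), 0.68), (array([171.7, 261.9]), 0.64)]
    [ 0.5835 -0.1227  0.0029] 0.0006091204893029332
glaze_pot [(array([254.2, 190.6]), 0.78), (array([246.9, 130.9]), 0.43), (array([178.9, 329.2]), 0.59)]
    [ 0.5697 -0.2759 -0.0054] 0.004536909362131219
glass_jar [(array([243.9, 132.4]), 0.83), (array([154.1, 382. ]), 0.89)]
    [ 0.6284 -0.3966  0.0053] 0.0021783261181181636
pebble [(array([250.8, 277.5]), 0.93)]
brush [(array([218.2, 183.3]), 0.37), (array([219.1, 379.4]), 0.67)]
    [ 0.4779 -0.387  -0.    ] 0.007036233467378616
{'time_s': 1.4, 'joints': array([ 1.2141,  0.3834,  0.0164,  1.3701, -0.0063,  1.3882, -0.0465]), 'joint_velocities': array([ 0.002 ,  0.0007, -0.0003, -0.0007, -0.0028, -0.0003,  0.0012]), 'joint_torque': array([  0.0003, -62.7323,   0.8429, -37.2083,   0.0165,   0.0028,
         0.    ]), 'tool_pos': array([ 0.181 , -0.5982,  0.2313]), 'tcp_rot': array([-3.1416, -0.    ,  0.2938]), 'ft_force': array([ 0.2283,  0.9305, -1.5981]), 'ft_torque': array([ 0.0108, -0.0068, -0.0248]), 'grip_force': 0.0, 'grip_width': 1.0014060650507248}
-0.0187
scene (array([1.1257, 0.2946, 0.6037]), array([-0.7106, -0.4996, -0.4954]))
top (array([ 0.3722, -0.1435,  1.0669]), array([ 0.1524,  0.0307, -0.9878]))
```

View pics/scene0.png

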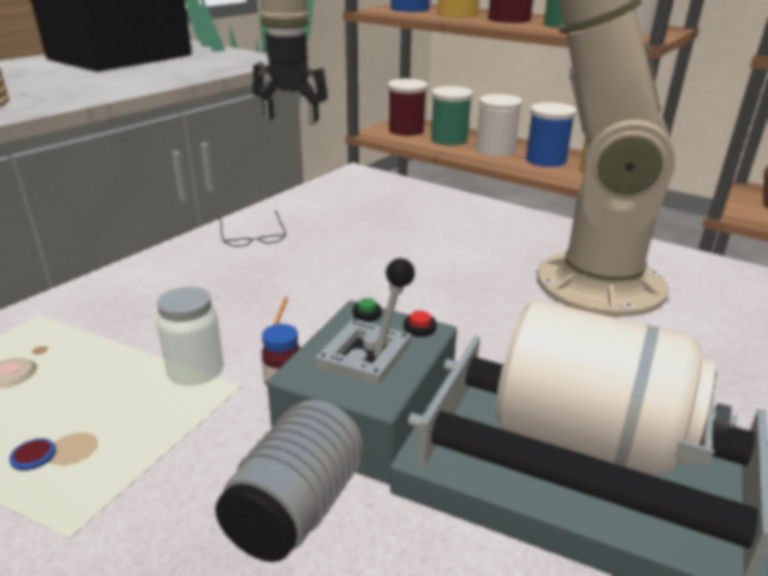

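View pics/top0.png

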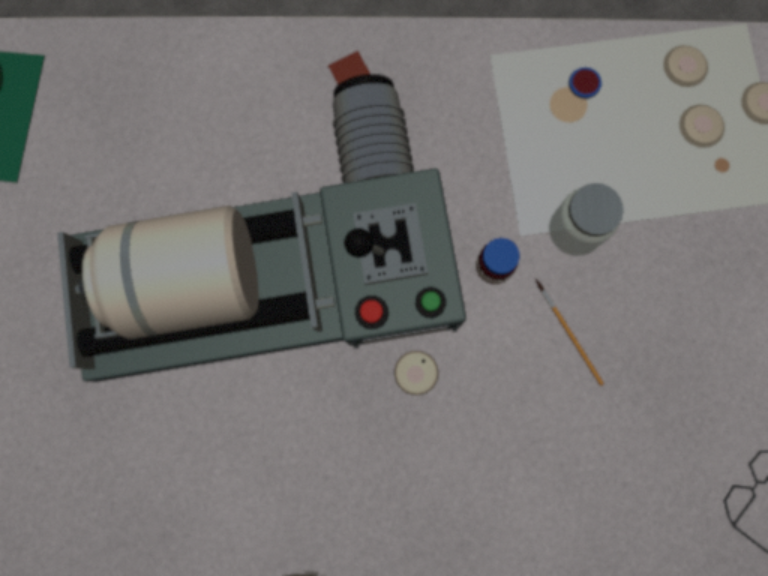

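The scene view shows the selector leaning left and slightly towards the robot (knob at about (400,272) in the picture). The top view shows the knob at (358,242), the H plate at (390,243), red and green buttons at (371,311) and (431,301), and the pebble in front at (416,372). The pots and brush are to the right. The mill is turned about +9°, so I fit its pose next.

```bash
cat >> h.py <<'E'
def M(p): # mill pose x,y,yaw -> function to world
    c,s=np.cos(p[2]),np.sin(p[2]);R=np.array([[c,-s,0],[s,c,0],[0,0,1]])
    return lambda X: R@np.array(X)+np.array([p[0],p[1],0])
def knobm(a,f): return np.array([.2*np.sin(f),-.2*np.sin(a)*np.cos(f),.04+.2*np.cos(a)*np.cos(f)])
E
python3 - <<'E'
from h import *
np.set_printoptions(precision=4,suppress=True)
B=[("top",(322,187),(.1,.085,.115)),("top",(438,171),(.1,-.085,.115)),("top",(463,318),(-.12,-.085,.115)),("top",(345,340),(-.12,.085,.115)),
("top",(355,208),(.049,.043,.13)),("top",(416,204),(.049,-.043,.13)),("top",(427,275),(-.049,-.043,.13)),("top",(363,283),(-.049,.043,.13)),
("top",(371,311),(-.088,.04,.137)),("top",(431,301),(-.088,-.04,.137)),("scene",(421,320),(-.088,.04,.137)),("scene",(367,306),(-.088,-.04,.137)),
("scene",(410,333),(-.049,.043,.13)),("scene",(376,376),(.049,.043,.13)),("scene",(319,352),(.049,-.043,.13)),("scene",(358,319),(-.049,-.043,.13))]
N=[("scene",(226.8,243.4),(0,0,.13)),("top",(158.6,259.5),(0,0,.13)),("top",(148.6,266.4),(.049*.7,-.018,.13))]
def f(p,):
    w=M(p);o=[]
    for c,(x,y),X in B: o.append(proj(c,w(X))-np.array([y,x])/1.5)
    for c,px,X in N[:2]: o.append(proj(c,w(X))-px)
    return np.ravel(o)
s=least_squares(f,[.58,-.12,.157],loss="soft_l1");p=s.x
print(p);print(f(p).reshape(-1,2).round(1).tolist())
kp=[("scene",(180,265.7)),("top",(164,239.7))]
w=M(p)
g=lambda q:np.ravel([proj(c,w(knobm(*q)))-px for c,px in kp])
k=least_squares(g,[-.2,-.13]);print("across,fwd",k.x,g(k.x),w(knobm(*k.x)),knobm(*k.x))
np.save("p.npy",p)
E
```

```text
[ 0.5784 -0.1207  0.1668]
[[-1.4, -1.8], [-2.6, 1.2], [3.0, 1.6], [0.6, -3.1], [3.2, -1.2], [-0.3, -0.2], [-0.9, -0.2], [0.0, 0.1], [-0.2, -1.2], [0.6, -1.2], [-3.9, -0.6], [-3.8, 0.1], [0.3, 0.1], [-1.1, 0.4], [2.1, -3.2], [-1.1, -4.0], [2.5, -1.1], [3.4, 0.3]]
across,fwd [-0.1875 -0.1067] [-0.041   0.3376 -0.1947  0.2607] [ 0.5512 -0.0877  0.2354] [-0.0213  0.0371  0.2354]
```

```bash
cat > ov.py <<'E'
import sys
from h import *
p=np.load("p.npy");w=M(p);out=[]
P=[(.049,.043,.13),(.049,-.043,.13),(-.049,-.043,.13),(-.049,.043,.13)]
for c,(r0,c0) in (("scene",(155,195)),("top",(120,200))):
    im=r.get_image(c)[r0:r0+100,c0:c0+100,::-1]
    im=cv2.resize(im,(400,400),interpolation=cv2.INTER_CUBIC);a=im.copy()
    z=lambda X:tuple(int(v) for v in ((proj(c,w(X))-[r0,c0]+.5)*4)[::-1])
    for i in range(4): cv2.line(im,z(P[i]),z(P[(i+1)%4]),(0,255,255),1)
    for X in [(-.088,.04,.137),(-.088,-.04,.137),(0,0,.13)]: cv2.circle(im,z(X),3,(255,0,255),-1)
    out.append(a if len(sys.argv)>2 else im)
cv2.imwrite(sys.argv[1],np.hstack(out))
E
python3 ov.py pics/ov1.png
```

```text
(no output)
```

View pics/ov1.png

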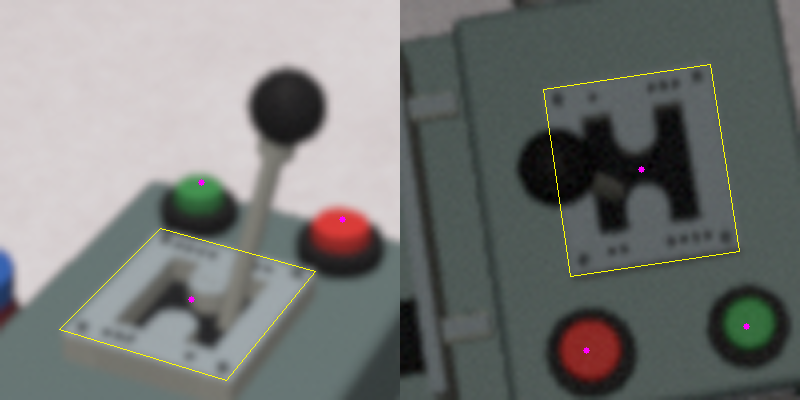

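The overlay fits: the gate centre marker sits mid-H in both views. The knob is centred at crop (288,107) in the scene half and (556,167) in the top half. I recompute the knob position from those and the move to get there.

```bash
cat > go.py <<'E'
import sys
from h import *
np.set_printoptions(precision=4,suppress=True)
# usage: go.py x y z(mm, mill frame of TCP) -> shift (units of .4 m, tool axes) ; yaw turn to mill
p=np.load("p.npy");w=M(p);s=r.state();T=Ro.from_euler("xyz",s["tcp_rot"])
D=Ro.from_euler("xyz",[np.pi,0,p[2]])
inv=lambda X:Ro.from_euler("z",-p[2]).apply(np.array(X)-[p[0],p[1],0])
print("t",round(s["time_s"],2),"tcp mill mm",inv(s["tool_pos"])*1e3,"F mill",Ro.from_euler("z",-p[2]).apply(s["ft_force"]),"grip",s["grip_width"])
a=np.array(sys.argv[1:],float).reshape(-1,3)
for q in a: print(q,"world",w(q/1e3),"shift",T.inv().apply(w(q/1e3)-s["tool_pos"])/.4)
print("turn",(T.inv()*D).as_rotvec()/2/np.pi)
E
python3 - <<'E'
from h import *
p=np.load("p.npy");w=M(p)
kp=[("scene",(155+26.75-.5,195+72-.5)),("top",(120+167/4-.5,200+156/4-.5))]
print(tri(kp[0][1],kp[1][1]))
g=lambda q:np.ravel([proj(c,w(knobm(*q)))-px for c,px in kp])
k=least_squares(g,[-.2,-.13]);print("across,fwd",k.x,g(k.x),knobm(*k.x))
E
python3 go.py -100 38 320 -100 38 217
```

```text
(array([ 0.55549101, -0.0844282 ,  0.23570332]), np.float64(0.0011388998657950523))
across,fwd [-0.19944513 -0.08304559] [ 0.12386757 -0.34140273  0.22369205 -0.22570973] [-0.01659003  0.03948854  0.23535974]
t 1.5 tcp mill mm [-471.0954 -404.9221  231.2674] F mill [1.2997 0.9184 0.0969] grip 1.0017623309028474
[-100.   38.  320.] world [ 0.4734 -0.0998  0.32  ] shift [ 1.0606 -0.9808 -0.2217]
[-100.   38.  217.] world [ 0.4734 -0.0998  0.217 ] shift [ 1.0606 -0.9808  0.0358]
turn [-0.     -0.      0.0202]
```

```bash
python3 -m handwheel '[[-1,[0,0,-0.1],[0,0,0]],[-1,[0,0,-0.2],[0,0,0]],[-1,[0.1,-0.09,-0.22],[0,0,0.02]],[-1,[0.2,-0.18,-0.22],[0,0,0.02]],[-1,[0.27,-0.25,-0.22],[0,0,0.02]],[-1,[0.34,-0.31,-0.22],[0,0,0.02]],[-1,[0.41,-0.38,-0.22],[0,0,0.02]],[-1,[0.48,-0.44,-0.22],[0,0,0.02]],[-1,[0.55,-0.51,-0.22],[0,0,0.02]],[-1,[0.62,-0.57,-0.22],[0,0,0.02]],[-1,[0.69,-0.64,-0.22],[0,0,0.02]],[-1,[0.76,-0.7,-0.22],[0,0,0.02]]]' 20; python3 go.py -100 38 320 -70 39 218
```

```text
time_s: 2.5
tool_pos: [0.3916, -0.2397, 0.3198]
tcp_rot: [3.141, -0.001, 0.169]
ft_force: [1.5, -1.1, 0.3]
grip_width: -0.001
grip_force: 0.0
t 2.5 tcp mill mm [-203.9626  -86.344   319.804 ] F mill [ 1.3374 -1.3643  0.2964] grip -0.0006547728801670261
[-100.   38.  320.] world [ 0.4734 -0.0998  0.32  ] shift [ 0.2606 -0.3103 -0.0006]
[-70.  39. 218.] world [ 0.5029 -0.0938  0.218 ] shift [ 0.3354 -0.3129  0.2545]
turn [ 0.0001 -0.0001  0.0003]
```

```bash
python3 -m handwheel '[[-1,[0.06,-0.07,0],[0,0,0]],[-1,[0.12,-0.14,0],[0,0,0]],[-1,[0.18,-0.22,0],[0,0,0]],[-1,[0.24,-0.28,0],[0,0,0]],[-1,[0.26,-0.313,0],[0,0,0]],[-1,[0.26,-0.313,0.06],[0,0,0]],[-1,[0.26,-0.313,0.12],[0,0,0]],[-1,[0.26,-0.313,0.18],[0,0,0]],[-1,[0.26,-0.313,0.23],[0,0,0]],[-1,[0.26,-0.313,0.255],[0,0,0]],[-1,[0.3,-0.313,0.255],[0,0,0]],[-1,[0.32,-0.313,0.255],[0,0,0]]]'; python3 go.py -60 39 218; python3 ov.py pics/ov2.png x
```

```text
time_s: 3.5
tool_pos: [0.4967, -0.0972, 0.2172]
tcp_rot: [-3.141, 0.0, 0.168]
ft_force: [-0.6, 0.3, 0.4]
grip_width: 0.002
grip_force: 0.0
t 3.5 tcp mill mm [-76.6045  36.6644 217.2488] F mill [-0.498   0.3735  0.4256] grip 0.002366465114199995
[-60.  39. 218.] world [ 0.5127 -0.0922  0.218 ] shift [ 0.0415 -0.0058 -0.0019]
turn [-0.      0.      0.0002]
```

View pics/ov2.png

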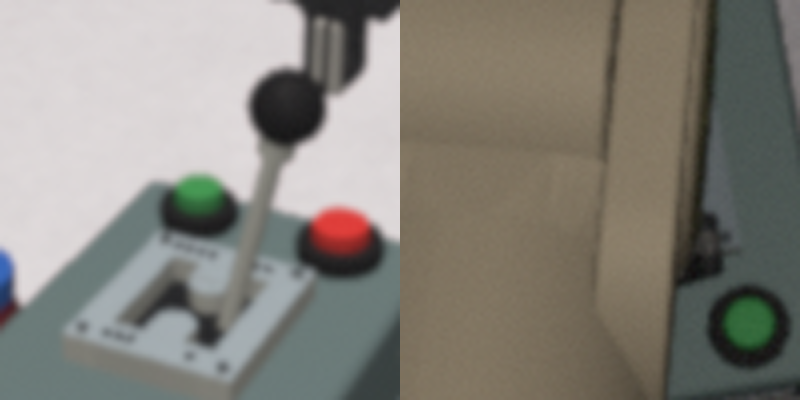

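```bash
cat > kn.py <<'E'
from h import *
# knob by the network and by the dark blob, scene camera; solves across, forward
p=np.load("p.npy");w=M(p);im=r.get_image("scene")
for d in r.pinpoint("scene","knob")[:1]:
    g=lambda q:proj("scene",w(knobm(*q)))-d["pixel"]
    k=least_squares(g,[0,0]).x;print("net",np.round(d["pixel"],1),round(d["p"],2),"across,fwd",k.round(3),"knob mm",(knobm(*k)*1e3).round(1))
E
python3 -m handwheel '[[-1,[0.02,-0.006,0],[0,0,0]],[-1,[0.04,-0.006,0],[0,0,0]],[-1,[0.05,-0.006,0],[0,0,0]],[-1,[0.06,-0.006,0],[0,0,0]],[-1,[0.07,-0.006,0],[0,0,0]],[-1,[0.08,-0.006,0],[0,0,0]],[-1,[0.09,-0.006,0],[0,0,0]],[-1,[0.09,-0.006,0],[0,0,0]]]'; python3 go.py -33 39 218;python3 kn.py;python3 kn.py
```

```text
time_s: 4.27
tool_pos: [0.5313, -0.0889, 0.2173]
tcp_rot: [-3.141, 0.001, 0.168]
ft_force: [-4.6, -1.6, 1.6]
grip_width: -0.0
grip_force: 1.8
t 4.27 tcp mill mm [-41.1052  39.1283 217.2561] F mill [-4.7996 -0.8367  1.6449] grip -0.0004019953105540843
[-33.  39. 218.] world [ 0.5394 -0.0877  0.218 ] shift [ 0.0203  0.0003 -0.0019]
turn [-0.      0.0001  0.0002]
net [180.4 265. ] 0.67 across,fwd [-0.184 -0.091] knob mm [-18.2  36.5 235.8]
net [182.6 266.2] 0.9 across,fwd [-0.209 -0.063] knob mm [-12.6  41.4 235.3]
```

```bash
cat > kn.py <<'E'
from h import *
p=np.load("p.npy");w=M(p);L=[]
for i in range(6):
    r.get_image("scene");d=r.pinpoint("scene","knob")
    if d and d[0]["p"]>.4: L.append(d[0]["pixel"])
m=np.median(L,0);print(np.round(L,1).tolist())
k=least_squares(lambda q:proj("scene",w(knobm(*q)))-m,[0,0]).x;print("across,fwd",k.round(3),"knob mm",(knobm(*k)*1e3).round(1))
E
python3 -m handwheel '[[-1,[0.005,0,0],[0,0,0]],[-1,[0.01,0,0],[0,0,0]],[-1,[0.015,0,0],[0,0,0]],[-1,[0.02,0,0],[0,0,0]],[-1,[0.02,0,0],[0,0,0]]]'; python3 go.py -33 39 218;python3 kn.py; python3 ov.py pics/ov3.png x
```

```text
time_s: 4.88
tool_pos: [0.5395, -0.0874, 0.2173]
tcp_rot: [-3.141, -0.0, 0.168]
ft_force: [-3.4, -0.3, 2.4]
grip_width: -0.001
grip_force: 1.8
t 4.88 tcp mill mm [-32.7968  39.2579 217.34  ] F mill [-3.3902  0.271   2.3634] grip -0.0012280539910948115
[-33.  39. 218.] world [ 0.5394 -0.0877  0.218 ] shift [-0.0005  0.0006 -0.0017]
turn [-0.     -0.      0.0003]
[[181.5, 263.4], [183.4, 266.0], [181.9, 265.4], [184.0, 263.4], [185.5, 263.3], [185.3, 263.4]]
across,fwd [-0.198 -0.027] knob mm [ -5.4  39.3 236. ]
```

View pics/ov3.png

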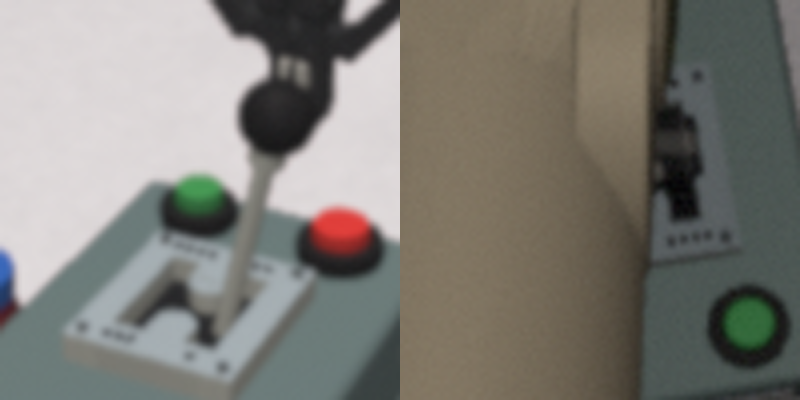

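The knob is at crop (275,117), which agrees with the network and puts it about 5 mm short of neutral. I push 5–6 mm more.

```bash
python3 -m handwheel '[[-1,[0.004,0,0],[0,0,0]],[-1,[0.008,0,0],[0,0,0]],[-1,[0.012,0,0],[0,0,0]],[-1,[0.014,0,0],[0,0,0]],[-1,[0.014,0,0],[0,0,0]]]'; python3 kn.py; python3 go.py -65 39 218 -65 95 218 0 95 218 0 80 218
```

```text
time_s: 6.0
tool_pos: [0.5449, -0.0865, 0.2173]
tcp_rot: [-3.141, -0.0, 0.168]
ft_force: [-4.1, -0.6, 2.2]
grip_width: 0.001
grip_force: 1.8
[[182.8, 262.5], [184.2, 259.9], [182.7, 260.5], [183.1, 262.7], [187.4, 263.7], [185.2, 262.2]]
across,fwd [-0.19  -0.021] knob mm [ -4.2  37.8 236.3]
t 6.6 tcp mill mm [-27.6067  39.2173 217.3116] F mill [-2.6508  1.2327  2.3796] grip -0.00020933822753093368
[-65.  39. 218.] world [ 0.5078 -0.093   0.218 ] shift [-0.0935  0.0004 -0.0017]
[-65.  95. 218.] world [ 0.4985 -0.0378  0.218 ] shift [-0.0933 -0.1396 -0.0017]
[  0.  95. 218.] world [ 0.5626 -0.027   0.218 ] shift [ 0.0692 -0.1394 -0.0017]
[  0.  80. 218.] world [ 0.5651 -0.0418  0.218 ] shift [ 0.0692 -0.1019 -0.0017]
turn [-0.     -0.      0.0002]
```

```bash
python3 -m handwheel '[[-1,[0.004,0,0],[0,0,0]],[-1,[0.004,0,0],[0,0,0]],[-1,[-0.05,0,0],[0,0,0]],[-1,[-0.09,0,0],[0,0,0]],[-1,[-0.09,-0.07,0],[0,0,0]],[-1,[-0.09,-0.14,0],[0,0,0]],[-1,[-0.02,-0.14,0],[0,0,0]],[-1,[0.04,-0.14,0],[0,0,0]],[-1,[0.069,-0.14,0],[0,0,0]],[-1,[0.069,-0.14,0],[0,0,0]]]'; python3 kn.py; python3 go.py 0 70 218; python3 ov.py pics/ov4.png x
```

```text
time_s: 7.43
tool_pos: [0.5646, -0.0258, 0.2168]
tcp_rot: [-3.14, -0.002, 0.169]
ft_force: [-0.6, 0.6, 0.3]
grip_width: 0.001
grip_force: 0.0
[[184.1, 262.5], [185.5, 261.5], [185.0, 262.9], [182.8, 262.2], [184.0, 261.2], [185.0, 261.8]]
across,fwd [-0.194 -0.006] knob mm [ -1.1  38.6 236.2]
t 8.03 tcp mill mm [ -0.2037  95.1249 217.482 ] F mill [-0.7242  0.1473  0.6193] grip -0.0009014810678275747
[  0.  70. 218.] world [ 0.5668 -0.0516  0.218 ] shift [ 0.0004  0.0628 -0.0013]
turn [ 0.     -0.      0.0002]
```

View pics/ov4.png

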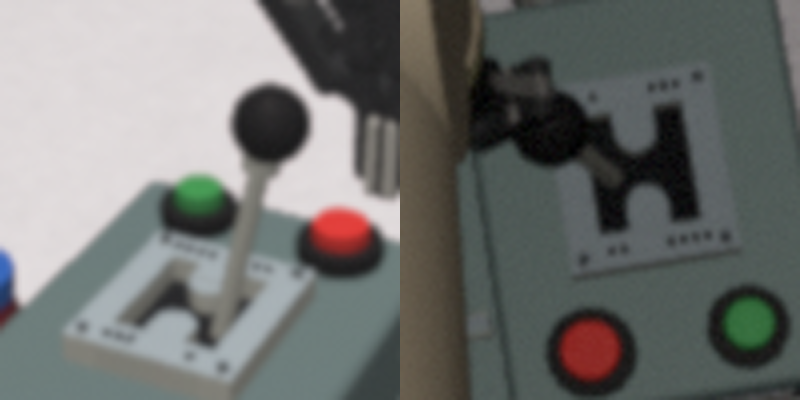

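The knob is now in line with the cross channel (top half (551,128), scene half (270,123)), and the fingers are on its left. I push right.

```bash
python3 -m handwheel '[[-1,[0,0.03,0],[0,0,0]],[-1,[0,0.045,0],[0,0,0]],[-1,[0,0.055,0],[0,0,0]],[-1,[0,0.065,0],[0,0,0]],[-1,[0,0.075,0],[0,0,0]],[-1,[0,0.085,0],[0,0,0]],[-1,[0,0.095,0],[0,0,0]],[-1,[0,0.105,0],[0,0,0]],[-1,[0,0.115,0],[0,0,0]],[-1,[0,0.125,0],[0,0,0]],[-1,[0,0.125,0],[0,0,0]]]'; python3 kn.py; python3 go.py 0 -7 218
```

```text
time_s: 9.05
tool_pos: [0.571, -0.0773, 0.2173]
tcp_rot: [3.141, -0.0, 0.167]
ft_force: [-0.1, 2.5, 2.3]
grip_width: 0.005
grip_force: 1.2
[[177.5, 247.7], [181.2, 247.9], [179.3, 247.7], [178.9, 250.2], [178.5, 246.9], [182.1, 248.4]]
across,fwd [-0.052 -0.01 ] knob mm [ -2.   10.3 239.7]
t 9.65 tcp mill mm [ -0.0619  45.1736 217.2691] F mill [ 1.1264  0.442  -0.7183] grip 0.00035858893654634646
[  0.  -7. 218.] world [ 0.5795 -0.1276  0.218 ] shift [-0.      0.1304 -0.0018]
turn [0.     0.     0.0002]
```

```bash
python3 -m handwheel '[[-1,[0,0.01,0],[0,0,0]],[-1,[0,0.022,0],[0,0,0]],[-1,[0,0.034,0],[0,0,0]],[-1,[0,0.046,0],[0,0,0]],[-1,[0,0.058,0],[0,0,0]],[-1,[0,0.07,0],[0,0,0]],[-1,[0,0.08,0],[0,0,0]],[-1,[0,0.09,0],[0,0,0]],[-1,[0,0.1,0],[0,0,0]],[-1,[0,0.11,0],[0,0,0]],[-1,[0,0.12,0],[0,0,0]],[-1,[0,0.12,0],[0,0,0]]]'; python3 kn.py; python3 go.py 0 -5 218 0 20 218 -65 20 218 -65 -40 218
```

```text
time_s: 10.65
tool_pos: [0.5787, -0.1247, 0.2167]
tcp_rot: [3.142, 0.001, 0.167]
ft_force: [0.5, 2.0, 0.5]
grip_width: -0.001
grip_force: 0.6
[[173.4, 224.5], [175.5, 226.0], [173.8, 227.8], [177.4, 222.2], [176.1, 220.9], [174.3, 224.3]]
across,fwd [ 0.188 -0.012] knob mm [ -2.5 -37.4 236.4]
t 11.25 tcp mill mm [  0.0419  -2.7862 217.3634] F mill [ 0.1537 -0.5473  0.2147] grip 0.0010408390109711617
[  0.  -5. 218.] world [ 0.5792 -0.1256  0.218 ] shift [-0.0001  0.0055 -0.0016]
[  0.  20. 218.] world [ 0.5751 -0.101   0.218 ] shift [-0.     -0.057  -0.0016]
[-65.  20. 218.] world [ 0.511  -0.1117  0.218 ] shift [-0.1625 -0.0572 -0.0016]
[-65. -40. 218.] world [ 0.5209 -0.1709  0.218 ] shift [-0.1627  0.0928 -0.0016]
turn [ 0.     -0.      0.0002]
```

```bash
python3 -m handwheel '[[-1,[0,0.005,0],[0,0,0]],[-1,[0,0.006,0],[0,0,0]],[-1,[0,-0.03,0],[0,0,0]],[-1,[0,-0.06,0],[0,0,0]],[-1,[-0.08,-0.06,0],[0,0,0]],[-1,[-0.16,-0.06,0],[0,0,0]],[-1,[-0.165,0.02,0],[0,0,0]],[-1,[-0.165,0.09,0],[0,0,0]],[-1,[-0.165,0.095,0],[0,0,0]],[-1,[-0.165,0.095,0],[0,0,0]]]'; python3 kn.py; python3 go.py -30 -40 218 23 -40 218; python3 ov.py pics/ov5.png x
```

```text
time_s: 12.08
tool_pos: [0.5199, -0.1728, 0.2173]
tcp_rot: [3.141, 0.0, 0.166]
ft_force: [0.7, -0.4, -0.8]
grip_width: -0.001
grip_force: 0.0
[[175.0, 222.6], [175.2, 223.9], [177.0, 225.8], [175.7, 223.6], [173.7, 223.3], [176.4, 222.9]]
across,fwd [0.191 0.   ] knob mm [ 1.000e-01 -3.800e+01  2.364e+02]
t 12.68 tcp mill mm [-65.8473 -40.7152 217.3276] F mill [-0.1274  0.469  -0.1534] grip -0.0021205623943126527
[-30. -40. 218.] world [ 0.5554 -0.1651  0.218 ] shift [ 0.0896 -0.0016 -0.0017]
[ 23. -40. 218.] world [ 0.6077 -0.1563  0.218 ] shift [ 0.2221 -0.0014 -0.0017]
turn [-0.     -0.      0.0003]
```

View pics/ov5.png

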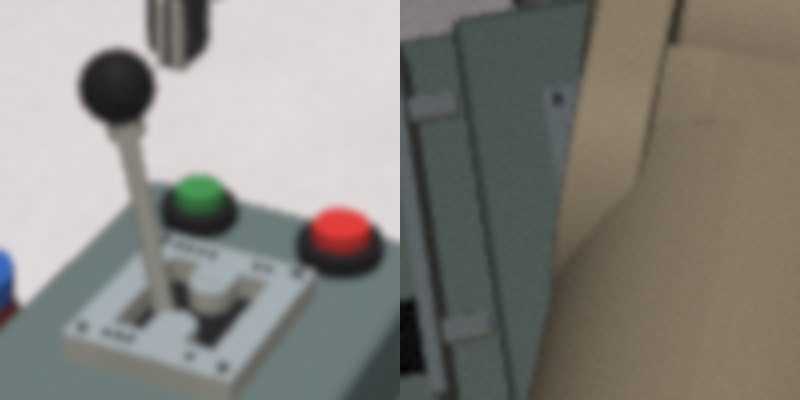

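The stem is now in the right leg at neutral (knob at crop (117,86)), and the fingers are behind it. I push forward.

```bash
python3 -m handwheel '[[-1,[0.04,0,0],[0,0,0]],[-1,[0.07,0,0],[0,0,0]],[-1,[0.085,0,0],[0,0,0]],[-1,[0.095,0,0],[0,0,0]],[-1,[0.105,0,0],[0,0,0]],[-1,[0.115,0,0],[0,0,0]],[-1,[0.125,0,0],[0,0,0]],[-1,[0.135,0,0],[0,0,0]],[-1,[0.145,0,0],[0,0,0]],[-1,[0.155,0,0],[0,0,0]],[-1,[0.165,0,0],[0,0,0]],[-1,[0.165,0,0],[0,0,0]]]'; python3 kn.py; python3 go.py 20 -40 215 24 -40 215
```

```text
time_s: 13.78
tool_pos: [0.5859, -0.1605, 0.2171]
tcp_rot: [-3.141, -0.0, 0.169]
ft_force: [-3.8, 1.3, 1.7]
grip_width: 0.002
grip_force: 1.5
[[184.6, 218.9], [183.8, 218.1], [178.5, 216.7], [182.4, 218.4], [183.2, 215.7], [182.9, 217.4]]
across,fwd [0.171 0.139] knob mm [ 27.8 -33.8 235.2]
t 14.38 tcp mill mm [  0.0452 -40.746  217.2516] F mill [-2.9819  2.0283  0.2902] grip -0.0009037869126724545
[ 20. -40. 215.] world [ 0.6047 -0.1568  0.215 ] shift [ 0.0499 -0.0018  0.0056]
[ 24. -40. 215.] world [ 0.6087 -0.1561  0.215 ] shift [ 0.0599 -0.0018  0.0056]
turn [-0.      0.      0.0002]
```

```bash
python3 -m handwheel '[[-1,[0.008,0,0],[0,0,0]],[-1,[0.016,0,0.002],[0,0,0]],[-1,[0.024,0,0.004],[0,0,0]],[-1,[0.032,0,0.006],[0,0,0]],[-1,[0.04,0,0.006],[0,0,0]],[-1,[0.048,0,0.006],[0,0,0]],[-1,[0.052,0,0.006],[0,0,0]],[-1,[0.052,0,0.006],[0,0,0]]]'; python3 kn.py; python3 go.py 24 -40 215
```

```text
time_s: 15.05
tool_pos: [0.6059, -0.1576, 0.2143]
tcp_rot: [-3.141, 0.001, 0.168]
ft_force: [-2.3, -0.8, -1.0]
grip_width: -0.003
grip_force: 1.5
[[191.2, 213.0], [187.3, 213.2], [188.0, 212.7], [190.1, 212.0], [190.5, 212.8]]
across,fwd [0.166 0.242] knob mm [ 47.9 -32.  231.5]
t 15.65 tcp mill mm [ 20.8675 -40.895  214.9507] F mill [-3.3503 -1.7979 -1.4639] grip 0.0028571180030689193
[ 24. -40. 215.] world [ 0.6087 -0.1561  0.215 ] shift [ 0.0078 -0.0022 -0.0001]
turn [ 0.     -0.      0.0002]
```

Now I step 1 mm at a time, watching the force for the end stop.

```bash
for i in 1 2; do :; done; python3 -m handwheel '[[-1,[0.0025,0,0],[0,0,0]],[-1,[0.005,0,0],[0,0,0]],[-1,[0.005,0,0],[0,0,0]]]'; python3 go.py; python3 -m handwheel '[[-1,[0.0025,0,0],[0,0,0]],[-1,[0.0025,0,0],[0,0,0]]]'; python3 go.py
```

```text
time_s: 15.9
tool_pos: [0.6075, -0.1572, 0.2147]
tcp_rot: [-3.141, 0.001, 0.168]
ft_force: [-3.4, -1.4, -1.5]
grip_width: -0.002
grip_force: 2.1
t 15.9 tcp mill mm [ 22.6394 -40.823  214.7051] F mill [-3.6305 -0.836  -1.4586] grip -0.0021221024661122285
turn [-0.      0.0001  0.0002]
time_s: 16.07
tool_pos: [0.6085, -0.157, 0.2146]
tcp_rot: [-3.141, 0.001, 0.168]
ft_force: [-3.3, -2.4, -2.1]
grip_width: -0.002
grip_force: 2.1
t 16.07 tcp mill mm [ 23.6436 -40.7667 214.587 ] F mill [-3.6837 -1.852  -2.1231] grip -0.0022188658750425614
turn [-0.      0.0001  0.0002]
```

```bash
python3 -m handwheel '[[-1,[0.0025,0,0],[0,0,0]],[-1,[0.0025,0,0],[0,0,0]]]'|grep -E "pos|ft_f"; python3 -m handwheel '[[-1,[0.0025,0,0],[0,0,0]],[-1,[0.0025,0,0],[0,0,0]]]'|grep -E "pos|ft_f"; python3 go.py
```

```text
tool_pos: [0.6094, -0.1567, 0.2145]
ft_force: [-4.6, -2.0, -3.1]
tool_pos: [0.6104, -0.1565, 0.2145]
ft_force: [-4.6, -1.3, -4.2]
t 16.4 tcp mill mm [ 25.6    -40.6567 214.4512] F mill [-4.7614 -0.4961 -4.2021] grip 0.001027988279857635
turn [-0.0001  0.0002  0.0002]
```

```bash
python3 -m handwheel '[[-1,[0.002,0,0],[0,0,0]],[-1,[0.002,0,0],[0,0,0]]]'|grep -E "pos|ft_f"; python3 -m handwheel '[[-1,[0.002,0,0],[0,0,0]],[-1,[0.002,0,0],[0,0,0]]]'|grep -E "pos|ft_f"; python3 go.py; python3 kn.py
```

```text
tool_pos: [0.6113, -0.1564, 0.2146]
ft_force: [-5.4, -1.1, -3.4]
tool_pos: [0.6119, -0.1563, 0.2145]
ft_force: [-5.3, -0.7, -3.8]
t 16.73 tcp mill mm [ 27.0947 -40.735  214.5334] F mill [-5.3543  0.1555 -3.8286] grip -0.0011927912070249082
turn [-0.      0.0002  0.0002]
[[191.3, 209.9], [192.2, 209.7], [190.3, 208.9], [192.0, 209.9], [188.6, 210.8]]
across,fwd [0.186 0.26 ] knob mm [ 51.4 -35.8 229.9]
```

```bash
for k in 1; do python3 -m handwheel '[[-1,[0.002,0,0],[0,0,0]],[-1,[0.002,0,0],[0,0,0]]]'|grep -E "pos|ft_f"; done; python3 -m handwheel '[[-1,[0.002,0,0],[0,0,0]],[-1,[0.002,0,0],[0,0,0]]]'|grep -E "pos|ft_f"; python3 go.py
```

```text
tool_pos: [0.6125, -0.1562, 0.2144]
ft_force: [-6.4, -1.3, -3.8]
tool_pos: [0.613, -0.1561, 0.2143]
ft_force: [-6.6, -1.1, -5.2]
t 17.67 tcp mill mm [ 28.3208 -40.6626 214.2948] F mill [-6.6685  0.0237 -5.2466] grip -0.0026666750559482086
turn [-0.0001  0.0003  0.0002]
```

```bash
python3 kn.py; python3 -m handwheel '[[-1,[0.003,0,0],[0,0,0]],[-1,[0.003,0,0],[0,0,0]]]'|grep -E "pos|ft_f";  python3 go.py; python3 kn.py; python3 ov.py pics/ov6.png x
```

```text
[[192.7, 206.1], [190.3, 210.4], [191.2, 211.3], [189.8, 209.9], [191.8, 209.4], [192.8, 209.3]]
across,fwd [0.187 0.263] knob mm [ 52.  -35.9 229.8]
tool_pos: [0.614, -0.1559, 0.2141]
ft_force: [-7.6, -0.8, -4.1]
t 18.43 tcp mill mm [ 29.2825 -40.6533 214.1414] F mill [-7.5767  0.4783 -4.1136] grip 0.0013036031205891014
turn [-0.0001  0.0004  0.0002]
[[190.4, 207.7], [188.5, 210.2], [190.9, 208.4], [189.1, 211.8], [191.3, 211.5], [190.6, 209.7]]
across,fwd [0.191 0.25 ] knob mm [ 49.5 -36.8 230.3]
```

View pics/ov6.png

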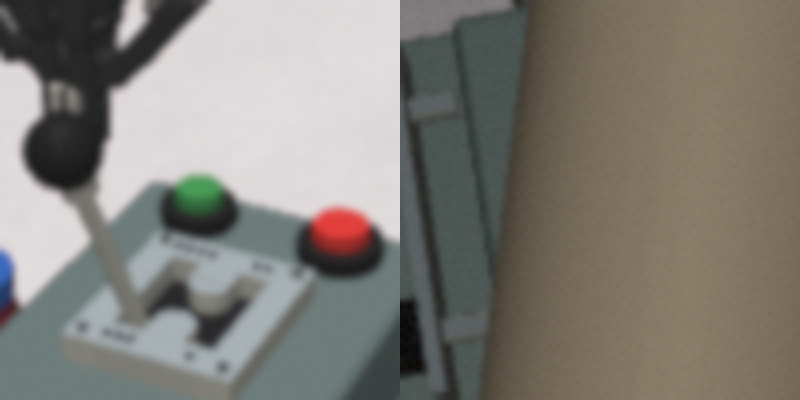

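The stem is at the far end of the third slot. The knob estimate has settled at about 52 mm while the force climbs, so it is against the stop. I back off, lift clear and check.

```bash
python3 -m handwheel '[[-1,[-0.02,0,0],[0,0,0]],[-1,[-0.06,0,0],[0,0,0]],[-1,[-0.12,0,0],[0,0,0]],[-1,[-0.2,0,-0.03],[0,0,0]],[-1,[-0.28,0,-0.1],[0,0,0]],[-1,[-0.36,0,-0.17],[0,0,0]],[-1,[-0.4,0.06,-0.22],[0,0,0]],[-1,[-0.4,0.14,-0.25],[0,0,0]],[-1,[-0.4,0.23,-0.25],[0,0,0]],[-1,[-0.4,0.32,-0.25],[0,0,0]],[-1,[-0.4,0.4,-0.25],[0,0,0]],[-1,[-0.4,0.45,-0.25],[0,0,0]]]'; python3 kn.py; python3 ov.py pics/ov7.png x; python3 - <<'E'
from h import *
p=np.load("p.npy");w=M(p);P=[]
for c in("scene","top"):
    L=[]
    for i in range(5):
        r.get_image(c);d=r.pinpoint(c,"knob")
        if d: L.append(d[0]["pixel"])
    P.append(np.median(L,0) if L else None)
print(P,[proj(c,w(knobm(.2,.262))) for c in("scene","top")])
if all(x is not None for x in P):
    g=lambda q:np.ravel([proj(c,w(knobm(*q)))-x for c,x in zip(("scene","top"),P)])
    k=least_squares(g,[.2,.2]).x;print(k,g(k))
for q in("glaze_pot","glass_jar","pebble","brush"):
    print(q,[np.round(d["pixel"],1) for d in r.pinpoint("top",q)[:1]])
E
```

```text
time_s: 20.13
tool_pos: [0.4877, -0.3639, 0.3159]
tcp_rot: [3.138, -0.003, 0.166]
ft_force: [0.1, -0.7, 0.1]
grip_width: 0.001
grip_force: 0.0
[[192.8, 208.2], [190.0, 210.3], [192.7, 208.5], [191.5, 209.8], [190.7, 211.2], [188.7, 213.5]]
across,fwd [0.186 0.257] knob mm [ 50.9 -35.8 230.1]
[array([191.7, 209.2]), array([121.6, 274.8])] [array([191.35658032, 208.49621583]), array([120.01096387, 275.30522409])]
[0.19423583 0.25459588] [-0.87126914  0.2224509  -0.86328553  0.07754327]
glaze_pot [array([180.5, 329.5])]
glass_jar [array([155.4, 384.3])]
pebble [array([249.1, 274.5])]
brush [array([220.1, 377.9])]
```

View pics/ov7.png

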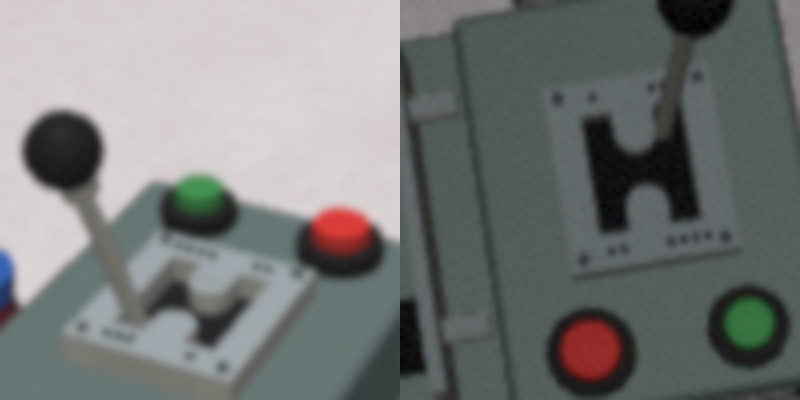

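Both views agree: the knob is within about 1 px of where the model puts it in third gear, home. The force began to climb exactly where the stop was predicted, and the pots, pebble and brush are where they were. I hand the job in.

```bash
python3 -c "from plant import r; print(r.finish_job())"
```

```text
the job is handed in; nothing more can be done
None
```

The mill is in third gear and the job is handed in: I pushed the knob to neutral, across and forward to the stop. Both camera views put it at the slot's end to within about 2 mm, the pots, pebble and brush are unmoved, and the arm is clear.

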